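# Blow the dust off a ring in the covered box

## Robot

A 7-joint arm with a two-finger parallel gripper is mounted at the origin on the work surface. World frame = base frame: x ahead of the robot, y to its left, z up, the work surface at z = 0. Lengths are in m, angles in degrees, forces in N, time in s.
With the tool pointing down it reaches from about 0.425 to 0.875 m from the base axis. Payload 4.7 kg.
Tool frame: the origin (TCP) lies on the centre line of the jaws, within the pads' length; the fingertips stand 17 mm ahead of it and the grasp point (between the pads) lies 2 mm behind it; z points along the fingers, y is the line along which they close (so a half turn about z gives the same grasp; the last joint's range is limited). The gripper opens to 87 mm and grips with 3 to 60 N. Pads are 19 mm wide; open, the fingers measure 117 mm over their backs; the gripper's body (75 mm by 190 mm) begins 51 mm behind the grasp point.
Start: joints at [-64.108, 18.392, -4.016, 83.108, 1.295, 78.541, -3.26], TCP at [0.276, 0.589, 0.24] pointing down, gripper open.
Joint ranges: [-163.93, 163.93], [-17.29, 119.83], [-79.2, 71.16], [3.27, 140.29], [-89.18, 269.18], [5.43, 117.66], [-154.24, 154.24]. Speed limits (degrees/s): [147.25, 147.25, 180, 180, 180, 180, 180].

## Interface

Orientations are given as [roll, pitch, yaw] about the fixed x, y, z axes, in that order (R = Rz(yaw) Ry(pitch) Rx(roll)).
In Python, from cell import env, read_camera gives the robot as it stands.
- The arm moves only by the shell command python3 -m jog 'ROWS' [FORCE]. ROWS is JSON, a list of rows, each a list of 5 numbers: the opening, from 0 (shut) to 1 (fully open), then the shift along the tool's x, y, z each as a share of 0.02 m, from -1 to 1, then the turn about the tool's z as a share of 45 degrees, from -1 to 1. In form: [[gripper, x, y, z, yaw], ...]. A call has 1 to 12 rows; each row shifts and turns the commanded pose from where the row before left it, along the tool's axes as they then stand; what a row does not reach is not made up. A row lasts 1/12 s, in which the tool goes at most 41.7 mm and 7.16 degrees, less where a joint would pass 70% of its speed; a pose out of reach is approached as far as the arm can. A call with a number of a shift or a turn outside -1 to 1 is refused whole. A call with a gripper value outside its range is refused whole. The fingers move at their own pace and stop on an object; FORCE is the grip in N (left out, the last holds). Time passes only in rows, so rows that do not move let the fingers close. It gives the time, the measured TCP pose, the force, the opening and the grip force at its end, in the units of the state.
- env.get_obs(): the state, without advancing time (a new reading comes with each control period).
- read_camera(name): name is "side" or "top" or "wrist"; returns a dict with "color" (384x512x3 uint8, red, green, blue), "range_z" (384x512 float32, m along the optical axis (not along the pixel's ray), 0 where there is no reading), "mtx" (3x3 intrinsics, pixels), "k1" (the pictures are not rectified: a ray, as slopes to the right and down, at radius r is drawn at 1 + k1 r^2 times it, then the intrinsics apply), "world_from_camera" (4x4, takes a point from camera to world coordinates); the wrist camera has in their place "T_tool_cam" (4x4, takes a point from camera to tool coordinates, whose origin is the TCP and whose axes are the flange's). Camera axes: x right, y down, z forward; pixel columns grow to the right and rows downward; lengths in m; the calibration is good to about 2 mm. A picture is of the moment at which its call begins: read the wrist's pose just before it.
- env.sign_off(): hands the job in; it is judged then, once.
The state is a dict: "time_s": time; "qpos": joint angles; "joint_velocities": joint speeds; "effort": joint torques, N m; "tool_pos": TCP position; "tool_rot": TCP orientation; "force": force on the tool from outside, world axes, zero at the start; "wrist_torque": the same for the moment, N m; "grip_width": finger opening in m; "grasp_force": force on a finger pad.
Only numpy, scipy, OpenCV 4.12 (cv2) and the standard library are available. Lean on these libraries where they do the work, as an engineer would, in place of code of your own. Each camera call takes 0.05 s, during which the arm holds its last target. There are 200 camera calls.

## Task

Blow the dust off the ring in the wooden box: fold the box's cover down until it is fully shut, then squeeze the clamped air gun's trigger all the way against its grip, keep it squeezed for a good second and let it spring right back. Never let air out while the cover is open; leave the cover shut, the ring where it lies, and the other things on the bench undisturbed.

Things in the scene. Friction and masses are not known exactly. Their poses are not given: they have to be found in the camera images.
- blow_box: Wooden box, 160 (x) x 140 (y) x 120 mm tall, walls 8 mm, screwed to the bench. Origin: centre of its underside. Its cover is hinged along its -y rim; the air gun's nozzle looks in through a window in its +y wall.
- cover (a joint): Aluminium sheet cover of the box, on a stiff hinge that stays where it is left. 0 = fully shut (lying flat on the rim), about 1.57 = standing upright, stop at 1.9. Pushing its free edge down takes about 3 N.
- cover_hinge (a point): Middle of the cover's hinge line (fixed to the box, its axes are the box's), 124 mm above the bench, on the -y rim. The hinge line runs along the box's x.
- cover_edge (a point): Middle of the cover's free edge, on its outer (upper when shut) face; moves with the cover. It is 144 mm from the hinge; a finger lip 50 mm wide stands out 14 mm beyond it. The cover is 6 mm thick and 160 mm wide. The point's y points from hinge to free edge and its z out of the outer face.
- air_gun: Air gun clamped on its side on a post by the box's +y wall, centred 85 mm above the bench. Origin: on the bench below the crossing of barrel axis and grip centre line. Barrel 26 mm thick along y, nozzle to -y. Black grip level along -x, x = 0 to -115 mm, 26 mm wide (y -13 to +13), 24 mm high. Brass supply pipe at y = +56 mm.
- trigger (a joint): Steel trigger blade on the nozzle (-y) side of the grip, pivoted about a vertical pin close to the barrel, with a return spring. 0 = released (sprung out), 0.25 = squeezed all the way to the grip. The spring needs about 3 N to start and 8 N at the end, at 45 mm from the pin.
- trigger_face (a point): Point to press on the trigger: on its outer face (away from the grip), at mid-height, 45 mm from the pin; moves with it. The blade is 62 mm long, 9 mm thick, 18 mm high. In the gun's frame it is at (-60, -35, 85) mm released, (-63, -24, 85) mm squeezed; over grip and trigger: 48 mm (53 at the tip), then 37 mm.
- ring: Steel finger ring, 26 mm across, 7 mm high, lying on the cork pad inside the box. Origin: centre of its underside.
- flask: Bystander: white plastic bottle with a red cap, 60 mm across, 120 mm tall, on the bench. Origin: its underside.
- hammer: Bystander: hammer lying on its side, 220 mm long, on the bench. Origin: its underside.
- bench_block: Bystander: square steel block 60 x 60 x 20 mm, on the bench. Origin: its underside.
- pliers: Bystander: small pliers lying flat, about 145 mm long, 12 mm high, on the bench. Origin: its underside.
- file: Bystander: file with a wooden handle lying flat, 210 mm long, 20 mm high, on the bench. Origin: its underside.
Mind the look-alikes: they are no part of the job. What is shaped like the blow_box but blue, pink or purple is not meant.

How it is judged:
By the outcome, as a careful person would: the job done as asked, in the order asked, and still so for the second after the job is handed in, with the robot touching nothing.
It also fails if it takes over 51 s, if anything falls off the work surface, if the arm or the gripper's body presses on something with over 40 N, if the wrist force passes 120 N, or if a joint passes its speed limit or range.

## Working session

There is one attempt and no reset: what is moved stays moved. The work goes in short steps, Python scripts to look and compute and a shell command to move; the robot and the scene stay as the last step left them, time stands still between calls to the robot, and variables do not carry over. Pictures are saved under pics/ and viewed, at most 10 in all, crops included, and the job is handed in when it is done.

```bash
mkdir -p pics
cat > h.py <<'E'
import numpy as np, cv2, pickle
from cell import env, read_camera
def snap(n,tag):
    o=env.get_obs(); c=read_camera(n); c['obs_pos']=o['tool_pos']; c['obs_rot']=o['tool_rot']
    pickle.dump(c,open(f'pics/{tag}.pkl','wb')); cv2.imwrite(f'pics/{tag}.png',c['color'][...,::-1]); return c
def load(tag): return pickle.load(open(f'pics/{tag}.pkl','rb'))
def world(c,u,v,T=None,win=0):
    d=c['range_z'][v-win:v+win+1,u-win:u+win+1]; d=np.median(d[d>0]) if (d>0).any() else 0
    k=np.array([[c['k1'],0,0,0]]) 
    p=cv2.undistortPoints(np.array([[[u,v]]],float),c['mtx'],np.array([c['k1'],0,0,0,0.]))[0,0]
    T=c['world_from_camera'] if T is None else T
    return (np.array(T)@[p[0]*d,p[1]*d,d,1])[:3]
E
python3 - <<'E'
from h import *
a=snap('top','top0');b=snap('side','side0')
print(env.get_obs()); print(a['mtx'],a['k1'],a['world_from_camera'],b['world_from_camera'])
E
```

```text
{'time_s': 0.1, 'qpos': array([-64.11018471,  18.43562991,  -4.01760655,  83.16657852,
         1.29514349,  78.54034253,  -3.25841364]), 'joint_velocities': array([ 0.0358147 , -0.11009822, -0.12179046, -0.10049689,  0.06552031,
        0.16050933, -0.08159916]), 'effort': array([-2.43010090e-04, -4.92565835e+01, -4.05937051e-01, -3.13403714e+01,
       -6.42329757e-02,  3.93215159e-02,  5.88038051e-05]), 'tool_pos': array([0.27537543, 0.58828515, 0.23857356]), 'tool_rot': array([-1.79902695e+02,  4.83241142e-03,  1.54923338e+02]), 'force': array([ 0.14545468,  0.30795972, -0.3903452 ]), 'wrist_torque': array([-0.01365276, -0.01672912,  0.01593284]), 'grasp_force': 0.0, 'grip_width': 0.0868199580531898}
[[350.43807764   0.         253.227416  ]
 [  0.         350.43807764 191.91759653]
 [  0.           0.           1.        ]] -0.001481746840513096 [[ 0.0943468  -0.9688831   0.2288323   0.20396209]
 [-0.99553865 -0.09154055  0.02287173 -0.02733336]
 [-0.0012126  -0.22996927 -0.97319714  1.17115341]
 [ 0.          0.          0.          1.        ]] [[ 0.10184532  0.80736929 -0.58119047  1.23923526]
 [ 0.99477392 -0.07840413  0.06540366 -0.12833942]
 [ 0.00723718 -0.58481418 -0.81113501  1.20629762]
 [ 0.          0.          0.          1.        ]]
```

View pics/top0.png

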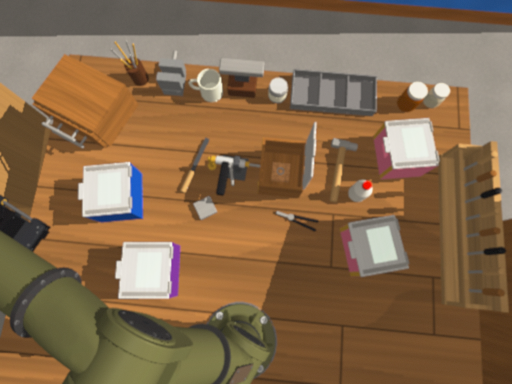

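View pics/side0.png

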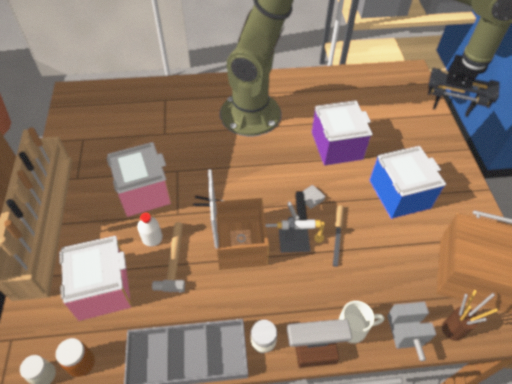

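The only wooden box is at top (285,165) / side (240,230), with its cover upright at top (310,155). The blue (112,190), purple (150,270) and pink (405,147; 375,245) boxes are look-alikes. I'll confirm this in one enlarged crop.

Run:
```python
from h import *
a=load('top0');b=load('side0')
A=cv2.resize(a['color'][110:250,170:350,::-1],None,fx=4,fy=4,interpolation=cv2.INTER_CUBIC)[:,:720]
B=cv2.resize(b['color'][160:280,190:360,::-1],None,fx=4.2,fy=4.2,interpolation=cv2.INTER_CUBIC)
cv2.imwrite('pics/cA.png',A);cv2.imwrite('pics/cB.png',B)
```

```text
(no output)
```

View pics/cA.png

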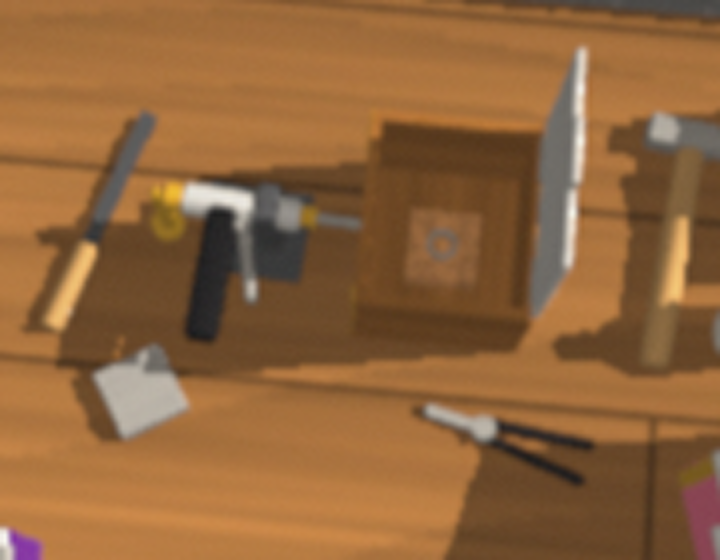

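View pics/cB.png

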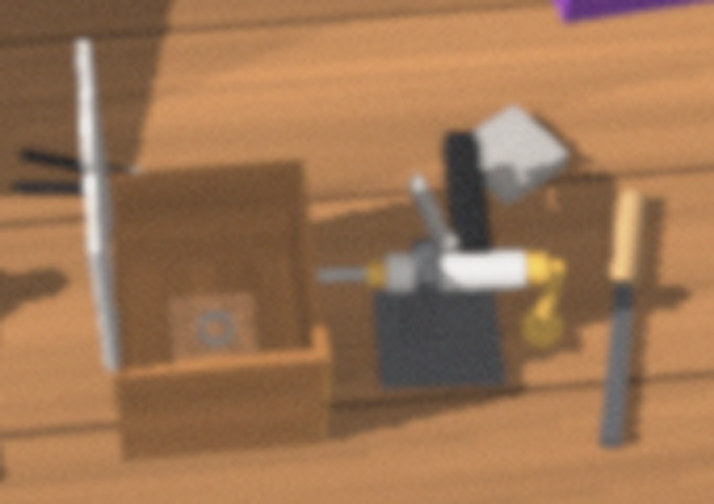

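```bash
cat >> h.py <<'E'
def ray(c,u,v,z):
    p=cv2.undistortPoints(np.array([[[u,v]]],float),c['mtx'],np.array([c['k1'],0,0,0,0.]))[0,0]
    T=np.array(c['world_from_camera']); d=T[:3,:3]@[p[0],p[1],1]; o=T[:3,3]; return o+d*(z-o[2])/d[2]
E
python3 - <<'E'
from h import *
np.set_printoptions(precision=4,suppress=True)
a=load('top0');b=load('side0')
fA=lambda x,y:(170+x/4,110+y/4); fB=lambda x,y:(190+x/4.2,160+y/4.2)
def P(n,c,f,x,y,z):
    u,v=f(x,y); print(n,ray(c,u,v,z),'depth',world(c,int(round(u)),int(round(v))))
for n,x,y,z in [('rim +y-x',357,305,.12),('rim +y+x',372,112,.12),('rim -y+x',541,132,.12),('rim -y-x',531,320,.12),('grip end L',190,337,.097),('grip end R',212,337,.097),('grip mid',210,280,.097),('grip root',220,215,.097),('trig tip',251,298,.094),('trig mid',247,262,.094),('barrel back',190,197,.098),('barrel front',248,205,.098),('nozzle',350,222,.09),('cover top +x',583,50,.268),('cover top -x',568,268,.268),('cover lip',576,190,.28),('ring',442,245,.015),('block',140,392,.02),('pl',430,410,.01),('file',148,118,.01)]: P(n,a,fA,x,y,z)
print('side')
for n,x,y,z in [('rim +y-x',301,162,.12),('rim +y+x',326,340,.12),('rim -y+x',118,372,.12),('grip end',463,135,.097),('grip root',473,240,.097),('trig tip',420,185,.094),('barrel back',520,268,.098),('barrel front',450,268,.098),('cov -x top',83,42,.268),('cov +x top',95,215,.268),('cov +x bot',110,368,.124)]: P(n,b,fB,x,y,z)
E
```

```text
rim +y-x [ 0.4708 -0.0195  0.12  ] depth [ 0.4756 -0.0185  0.1041]
rim +y+x [ 0.6305 -0.017   0.12  ] depth [ 0.6299 -0.017   0.1215]
rim -y+x [ 0.6262 -0.1526  0.12  ] depth [ 0.6242 -0.1512  0.1248]
rim -y-x [ 0.4716 -0.1542  0.12  ] depth [ 0.5015 -0.1692  0.0025]
grip end L [0.4385 0.1091 0.097 ] depth [0.4416 0.1088 0.0872]
grip end R [0.4401 0.0918 0.097 ] depth [0.4429 0.093  0.0877]
grip mid [0.4861 0.0987 0.097 ] depth [0.4847 0.0998 0.1015]
grip root [0.5405 0.0969 0.097 ] depth [0.5399 0.0969 0.0963]
trig tip [0.4752 0.065  0.094 ] depth [0.4769 0.0644 0.0941]
trig mid [0.5044 0.0714 0.094 ] depth [0.5021 0.0701 0.0968]
barrel back [0.553  0.1225 0.098 ] depth [0.5544 0.1212 0.0968]
barrel front [0.5507 0.0754 0.098 ] depth [0.5523 0.0757 0.0956]
nozzle [ 0.5467 -0.0074  0.09  ] depth [ 0.5464 -0.0091  0.086 ]
cover top +x [ 0.6299 -0.1603  0.268 ] depth [ 0.6326 -0.1613  0.2657]
cover top -x [ 0.4719 -0.1587  0.268 ] depth [ 0.5508 -0.1974  0.0022]
cover lip [ 0.523  -0.1593  0.28  ] depth [ 0.6201 -0.2003  0.0034]
ring [ 0.5573 -0.0866  0.015 ] depth [ 0.5515 -0.0838  0.
[... 207 characters left out ...]
.0146  0.12  ] depth [ 0.481  -0.014   0.1216]
rim +y+x [ 0.6209 -0.0146  0.12  ] depth [ 0.5512 -0.0006 -0.0029]
rim -y+x [ 0.6313 -0.1507  0.12  ] depth [ 0.6321 -0.151   0.1192]
grip end [0.4498 0.1062 0.097 ] depth [0.4491 0.1056 0.0969]
grip root [0.5391 0.0984 0.097 ] depth [0.5387 0.0996 0.097 ]
trig tip [0.4879 0.0695 0.094 ] depth [0.4865 0.0698 0.0922]
barrel back [0.5653 0.1263 0.098 ] depth [0.5651 0.1271 0.0965]
barrel front [0.5607 0.0788 0.098 ] depth [0.5586 0.0791 0.0937]
cov -x top [ 0.477  -0.1558  0.268 ] depth [ 0.4779 -0.1551  0.269 ]
cov +x top [ 0.6081 -0.155   0.268 ] depth [ 0.6066 -0.1541  0.2665]
cov +x bot [ 0.6301 -0.1556  0.124 ] depth [ 0.631  -0.1561  0.1236]
```

The crops show the wooden box rim at crop-A (357,305)–(541,132), about 160 x 138 mm, as specified. The cover stands upright at (576,160). The gun's black grip is at (205,290), the trigger at (249,270), and the ring on its pad at (442,245). I'll turn the tool to yaw 90 and rise.

```bash
python3 -m jog '[[0,0,0,-0.5,0.155],[0,0,0,-0.5,0.155],[0,0,0,-0.5,0.155],[0,0,0,-0.5,0.155],[0,0,0,-0.5,0.155],[0,0,0,-0.5,0.155],[0,0,0,-0.5,0.155],[0,0,0,-0.5,0.155],[0,0,0,-0.5,0.155],[0,0,0,-0.5,0.05],[0,0,0,0,0]]' 20
```

```text
time_s: 1.02
tool_pos: [0.2758, 0.5893, 0.3414]
tool_rot: [179.9, -0.1, 89.8]
force: [0.1, 0.6, 0.9]
grip_width: 0.0216
grasp_force: 0.0
```

```bash
python3 -m jog '[[0,-1,0.75,0,0],[0,-1,0.75,0,0],[0,-1,0.75,0,0],[0,-1,0.75,0,0],[0,-1,0.75,0,0],[0,-1,0.75,0,0],[0,-1,0.75,0,0],[0,-1,0.75,0,0],[0,-1,0.75,0,0],[0,-1,0.75,0,0],[0,-1,0.75,0,0],[0,-1,0.75,0,0]]'; python3 -m jog '[[0,-1,0.75,0,0],[0,-1,0.75,0,0],[0,-1,0.75,0,0],[0,-1,0.75,0,0],[0,-1,0.75,0,0],[0,-1,0.75,0,0],[0,-1,0.5,0,0],[0,-1,0,0,0],[0,-1,0,0,0],[0,-1,0,0,0],[0,-1,0,0,0],[0,-1,0,0,0]]'; python3 -m jog '[[0,-1,0,0,0],[0,-1,0,0,0],[0,-1,0,0,0],[0,-1,0,0,0],[0,-1,0,0,0],[0,-1,0,0,0],[0,-1,0,0,0],[0,-1,0,0,0],[0,-1,0,0,0],[0,-1,0,0,0],[0,-1,0,0,0],[0,-1,0,0,0]]'; python3 -m jog '[[0,-1,0,0,0],[0,-1,0,0,0],[0,-1,0,0,0],[0,-1,0,0,0],[0,-1,0,0,0],[0,0,0,0,0]]'
```

```text
time_s: 2.02
tool_pos: [0.4554, 0.3471, 0.3386]
tool_rot: [-179.9, 0.0, 90.0]
force: [0.0, -0.3, 0.1]
grip_width: 0.0005
grasp_force: 0.0
time_s: 3.02
tool_pos: [0.5543, 0.1071, 0.3385]
tool_rot: [-179.9, 0.0, 90.0]
force: [1.9, 0.1, -0.0]
grip_width: 0.0007
grasp_force: 0.0
time_s: 4.02
tool_pos: [0.5538, -0.1327, 0.3386]
tool_rot: [-179.9, -0.0, 90.0]
force: [1.6, 0.1, -0.2]
grip_width: 0.0008
grasp_force: 0.0
time_s: 4.52
tool_pos: [0.5522, -0.2369, 0.3386]
tool_rot: [-179.9, 0.2, 89.6]
force: [-1.2, -0.2, 0.2]
grip_width: 0.0005
grasp_force: 0.0
```

```bash
python3 -m jog '[[0,0,0,1,0],[0,0,0,1,0],[0,0,0,1,0],[0,0,0,1,0],[0,0,0,0.25,0],[0,1,0,0,0],[0,1,0,0,0],[0,0.7,0,0,0],[0,0.2,0,0,0],[0,0,0,0,0]]'
python3 - <<'E'
from h import *
t=np.radians(np.arange(95,-1,-5)); y=-.1645+.11*np.cos(t); z=.144+.11*np.sin(t)
for a,b,c,d,e in zip(np.arange(90,-1,-5),y[1:],z[1:],np.diff(y)/.02,-np.diff(z)/.02): print(a,b.round(4),c.round(4),d.round(2),e.round(2))
E
```

```text
time_s: 5.35
tool_pos: [0.5546, -0.1722, 0.2549]
tool_rot: [180.0, -0.0, 90.1]
force: [-0.4, -0.5, -0.9]
grip_width: 0.0001
grasp_force: 0.0
90 -0.1645 0.254 0.48 -0.02
85 -0.1549 0.2536 0.48 0.02
80 -0.1454 0.2523 0.48 0.06
75 -0.136 0.2503 0.47 0.1
70 -0.1269 0.2474 0.46 0.14
65 -0.118 0.2437 0.44 0.18
60 -0.1095 0.2393 0.43 0.22
55 -0.1014 0.2341 0.4 0.26
50 -0.0938 0.2283 0.38 0.29
45 -0.0867 0.2218 0.35 0.32
40 -0.0802 0.2147 0.32 0.35
35 -0.0744 0.2071 0.29 0.38
30 -0.0692 0.199 0.26 0.4
25 -0.0648 0.1905 0.22 0.43
20 -0.0611 0.1816 0.18 0.44
15 -0.0582 0.1725 0.14 0.46
10 -0.0562 0.1631 0.1 0.47
5 -0.0549 0.1536 0.06 0.48
0 -0.0545 0.144 0.02 0.48
```

```bash
python3 -m jog '[[0,0.4,0,0,0],[0,0.5,0,0,0],[0,0.5,0,0.05,0],[0,0.5,0,0.1,0],[0,0.45,0,0.15,0],[0,0.45,0,0.18,0],[0,0.43,0,0.22,0],[0,0.4,0,0.26,0]]'; python3 -m jog '[[0,0.38,0,0.29,0],[0,0.35,0,0.32,0],[0,0.32,0,0.35,0],[0,0.29,0,0.38,0],[0,0.26,0,0.4,0],[0,0.22,0,0.43,0],[0,0.18,0,0.44,0]]'
```

```text
time_s: 6.02
tool_pos: [0.5543, -0.1, 0.235]
tool_rot: [180.0, -0.0, 89.9]
force: [-0.4, -1.8, 0.7]
grip_width: 0.0003
grasp_force: 0.9
time_s: 6.6
tool_pos: [0.5544, -0.0603, 0.1823]
tool_rot: [180.0, -0.0, 89.9]
force: [0.3, 1.1, 2.5]
grip_width: -0.0001
grasp_force: 0.7
```

Run:
```python
from h import *
snap('side','side1')
c=load('side1');cv2.imwrite('pics/s1.png',cv2.resize(c['color'][120:300,140:360,::-1],None,fx=3,fy=3))
```

```text
(no output)
```

View pics/s1.png

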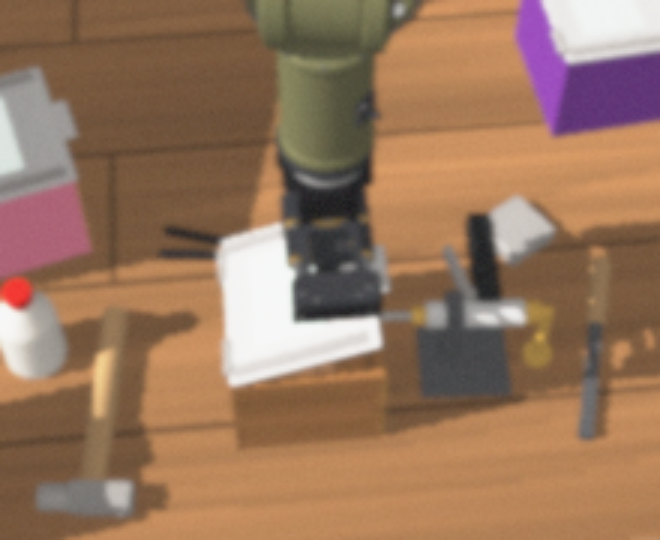

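The cover (crop ≈(300,300)) follows the fingertips and is nearly down. I'll keep going until it presses on the rim.

```bash
python3 -m jog '[[0,0.3,0,0.45,0],[0,0.2,0,0.45,0],[0,0.1,0,0.4,0],[0,0,0,0.3,0],[0,0,0,0,0]]'; python3 -m jog '[[0,0,0,0.15,0],[0,0,0,0.1,0],[0,0,0,0,0]]'
```

```text
time_s: 7.07
tool_pos: [0.5534, -0.0487, 0.1494]
tool_rot: [-179.9, -0.0, 89.9]
force: [-0.2, -0.1, -1.0]
grip_width: 0.0005
grasp_force: 0.0
time_s: 7.32
tool_pos: [0.5543, -0.0493, 0.146]
tool_rot: [-180.0, -0.0, 89.9]
force: [0.1, 0.7, -0.7]
grip_width: 0.0007
grasp_force: 0.0
```

```bash
python3 -m jog '[[0,0,0,0.1,0],[0,0,0,0.1,0],[0,0,0,0,0]]';python3 -m jog '[[0,0,0,0.1,0],[0,0,0,0,0]]'
```

```text
time_s: 7.57
tool_pos: [0.5547, -0.0494, 0.1443]
tool_rot: [180.0, -0.1, 89.9]
force: [-4.4, -0.3, 13.0]
grip_width: 0.0005
grasp_force: 6.4
time_s: 7.73
tool_pos: [0.5547, -0.0494, 0.1442]
tool_rot: [180.0, -0.1, 89.9]
force: [-9.5, 2.3, 24.2]
grip_width: 0.0006
grasp_force: 11.9
```

```bash
python3 -m jog '[[0,0,0,-0.5,0],[0,0,0,-1,0],[0,0,0,-1,0],[0,0,0,-1,0],[0,0,0,-1,0],[0,1,-0.45,-0.5,0],[0,1,-0.45,0,0],[0,1,-0.45,0,0],[0,1,-0.45,0,0],[0,1,-0.45,0,0],[0,1,-0.45,0,0],[0,1,-0.45,0,0]]'; python3 -m jog '[[1,0.3,0,0,-0.155],[1,0,0,0,-0.155],[1,0,0,0,-0.155],[1,0,0,0,-0.155],[1,0,0,0,-0.155],[1,0,0,0,-0.155],[1,0,0,0,-0.155],[1,0,0,0,-0.155],[1,0,0,0,-0.155],[1,0,0,0,-0.155],[1,0,0,0,-0.155],[1,0,0,0,-0.155]]'; python3 -m jog '[[1,0,0,0,-0.06],[1,0,0,0,0],[1,0,0,0,0]]'
python3 - <<'E'
from h import *
from scipy.spatial.transform import Rotation as R
np.set_printoptions(precision=4,suppress=True)
c=snap('wrist','w1'); s=snap('side','side2')
T=np.eye(4);T[:3,:3]=R.from_euler('xyz',c['obs_rot'],degrees=True).as_matrix();T[:3,3]=c['obs_pos']
W=T@c['T_tool_cam']; print(c['obs_pos'],c['obs_rot'],W)
im=np.hstack([c['color'],s['color'][150:300,150:350].repeat(1,0)[:0]]) if 0 else c['color']
cv2.imwrite('pics/w1v.png',cv2.resize(im[...,::-1],(768,576)))
for v,u in [(230,225),(220,235),(235,215)]: print(world(s,u,v))
E
```

```text
time_s: 8.73
tool_pos: [0.4913, 0.0916, 0.2403]
tool_rot: [180.0, -0.0, 89.9]
force: [0.3, 0.3, -0.2]
grip_width: 0.0006
grasp_force: 0.0
time_s: 9.73
tool_pos: [0.4918, 0.0967, 0.2402]
tool_rot: [180.0, 0.0, 173.9]
force: [-0.7, -0.9, -1.1]
grip_width: 0.0725
grasp_force: 0.0
time_s: 9.98
tool_pos: [0.4917, 0.0968, 0.2402]
tool_rot: [180.0, 0.0, 176.2]
force: [0.5, -0.8, 0.3]
grip_width: 0.0855
grasp_force: 0.0
[0.4917 0.0968 0.2402] [179.9907   0.0201 176.1822] [[ 0.068   0.9548  0.2895  0.4131]
 [ 0.9977 -0.0651 -0.0196  0.1019]
 [ 0.0002  0.2902 -0.957   0.3864]
 [ 0.      0.      0.      1.    ]]
[ 0.577  -0.1282  0.1239]
[ 0.548  -0.0981  0.1254]
[ 0.5911 -0.1566  0.1251]
```

View pics/w1v.png

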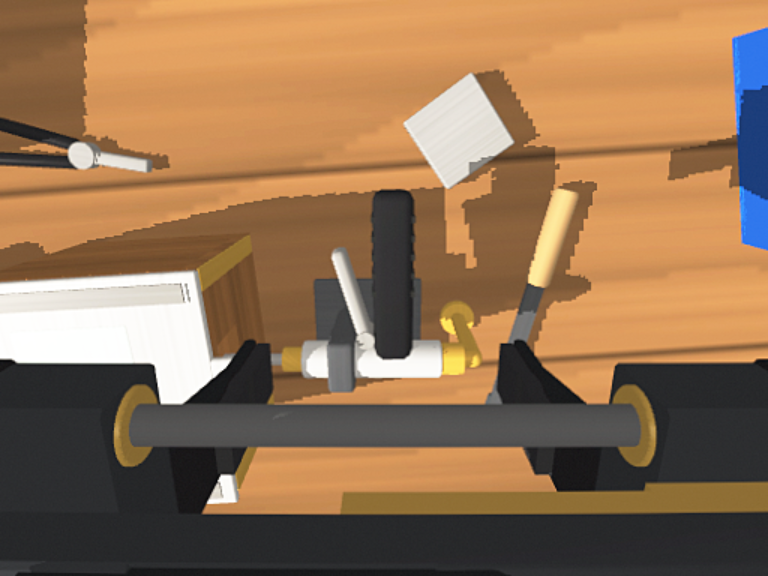

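The wrist view shows the cover lying flat and the gun between the fingers: grip from (392,190) to (392,355), trigger tip at (340,252). I'll measure both.

Run:
```python
from h import *
from scipy.spatial.transform import Rotation as R
np.set_printoptions(precision=4,suppress=True)
c=load('w1')
T=np.eye(4);T[:3,:3]=R.from_euler('xyz',c['obs_rot'],degrees=True).as_matrix();T[:3,3]=c['obs_pos']
c['world_from_camera']=T@c['T_tool_cam']
for n,u,v,z in [('grip L1',373,215,.09),('grip R1',413,215,.09),('grip L2',373,340,.09),('grip R2',411,340,.09),('grip end',392,190,.09),('trig tip',340,250,.094),('trig L',334,262,.094),('trig L mid',345,300,.094),('barrel top',370,343,.09),('barrel bot',370,377,.09)]:
    w=ray(c,u/1.5,v/1.5,z); print(n,w,'tool',(np.linalg.inv(T)@[*w,1])[:3]*1e3, world(c,round(u/1.5),round(v/1.5),c['world_from_camera'])[2])
```

```text
grip L1 [0.4545 0.0921 0.09  ] tool [ 36.9338  -7.1262 150.214 ] 0.09377960583443651
grip R1 [0.4562 0.1171 0.09  ] tool [ 36.9011  17.8857 150.218 ] 0.09601134178403803
grip L2 [0.5387 0.0858 0.09  ] tool [-47.5257  -7.8213 150.2435] 0.09780210871081585
grip R2 [0.5404 0.1115 0.09  ] tool [-47.5649  17.9032 150.2477] 0.09389467029069576
grip end [0.4399 0.105  0.09  ] tool [ 52.303    4.7031 150.2105] 0.09085110637502636
trig tip [0.4745 0.0699 0.094 ] tool [ 15.5056 -28.0089 146.2181] 0.09244424246833549
trig L [0.4819 0.0653 0.094 ] tool [  7.7395 -32.0396 146.2202] 0.09316118355673975
trig L mid [0.5077 0.07   0.094 ] tool [-17.6723 -25.6975 146.2301] 0.008752022509958213
barrel top [0.5408 0.0836 0.09  ] tool [-49.7231  -9.8746 150.2439] 0.09594893267336552
barrel bot [0.5663 0.0817 0.09  ] tool [-75.2997 -10.1364 150.2529] 0.09499059924567904
```

Tool centred as wanted (gun x ≈ -63, jaw centre ≈ gun y -5.5). Going down to TCP z ≈ 0.091.

```bash
python3 -m jog '[[1,0,0,1,0],[1,0,0,1,0],[1,0,0,1,0],[1,0,0,1,0],[1,0,0,1,0],[1,0,0,1,0],[1,0,0,0.75,0],[1,0,0,0.7,0],[1,0,0,0,0],[1,0,0,0,0]]'
```

```text
time_s: 10.92
tool_pos: [0.4913, 0.0967, 0.0908]
tool_rot: [-180.0, -0.1, 176.3]
force: [-0.3, -0.0, 0.8]
grip_width: 0.0871
grasp_force: 0.0
```

```bash
python3 -m jog '[[0.3,0,0,0,0],[0.3,0,0,0,0],[0.3,0,0,0,0],[0.3,0,0,0,0],[0,0,0,0,0],[0,0,0,0,0],[0,0,0,0,0],[0,0,0,0,0]]' 20
```

```text
time_s: 11.58
tool_pos: [0.4905, 0.0949, 0.0908]
tool_rot: [-179.8, -0.2, 176.2]
force: [-3.1, -7.4, 1.7]
grip_width: 0.0416
grasp_force: 3.0
```

```bash
python3 -m jog '[[0,0,0,0,0],[0,0,0,0,0],[0,0,0,0,0],[0,0,0,0,0]]' 30
```

```text
time_s: 11.92
tool_pos: [0.4906, 0.0968, 0.0907]
tool_rot: [-180.0, -0.1, 176.3]
force: [-5.4, -2.2, 1.5]
grip_width: 0.0364
grasp_force: 29.8
```

The width is 36–37 mm, so the trigger is fully squeezed. I'll hold it, then release.

```bash
python3 -m jog '[[0,0,0,0,0],[0,0,0,0,0],[0,0,0,0,0],[0,0,0,0,0],[0,0,0,0,0],[0,0,0,0,0],[0,0,0,0,0],[0,0,0,0,0],[0,0,0,0,0],[0,0,0,0,0],[0,0,0,0,0],[0,0,0,0,0]]';  python3 -m jog '[[0,0,0,0,0],[0,0,0,0,0],[0,0,0,0,0],[0,0,0,0,0]]'; python3 -m jog '[[1,0,0,0,0],[1,0,0,0,0],[1,0,0,0,0],[1,0,0,0,0],[1,0,0,0,0],[1,0,0,0,0],[1,0,0,0,0],[1,0,0,0,0],[1,0,0,0,0],[1,0,0,0,0]]'
```

```text
time_s: 12.92
tool_pos: [0.4906, 0.0968, 0.0907]
tool_rot: [-180.0, -0.1, 176.3]
force: [-5.1, -1.8, 1.8]
grip_width: 0.0365
grasp_force: 29.8
time_s: 13.25
tool_pos: [0.4906, 0.0968, 0.0907]
tool_rot: [-180.0, -0.1, 176.3]
force: [-5.0, -1.4, 1.9]
grip_width: 0.0364
grasp_force: 29.8
time_s: 14.08
tool_pos: [0.4918, 0.0975, 0.0913]
tool_rot: [180.0, 0.0, 176.3]
force: [-0.4, -0.8, 0.2]
grip_width: 0.0857
grasp_force: 0.0
```

```bash
python3 -m jog '[[1,0,0,-0.5,0],[1,0,0,-1,0],[1,0,0,-1,0],[1,0,0,-1,0],[1,0,0,-1,0],[1,0,0,-1,0],[1,0,0,-1,0],[1,0,0,-1,0],[1,0,0,0,0],[1,0,0,0,0],[1,0,0,0,0]]'
python3 - <<'E'
from h import *
c=snap('wrist','w2'); s=snap('side','side3')
A=cv2.resize(c['color'],(400,300)); B=cv2.resize(s['color'][150:300,150:350],(400,300))
cv2.imwrite('pics/end.png',np.hstack([A,B])[...,::-1])
E
```

```text
time_s: 15.0
tool_pos: [0.4913, 0.0969, 0.2409]
tool_rot: [180.0, -0.0, 176.3]
force: [-1.1, -0.7, -0.4]
grip_width: 0.0869
grasp_force: 0.0
```

View pics/end.png

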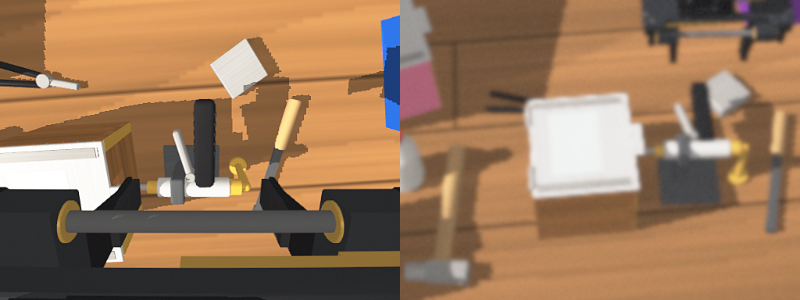

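The cover is flat and shut (585,145). The trigger has sprung back out (178,140), and the bystanders are where they were. Handing in.

```bash
python3 -c "
from cell import env
print(env.sign_off())"
```

```text
the job is handed in; nothing more can be done
None
```

I folded the cover fully shut, then squeezed the trigger all the way, held it about 1.5 s and let it spring back; the other bench items look undisturbed (the ring is hidden under the cover), and the job was handed in at about 15 s.

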